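# Shim the rocking gauge stand

## Task

The dial gauge stand rocks because its front right foot is too short. Slide the steel wedge shim along the cupboard top, thin end first, and push it from the right under that short foot until the stand stands level and no longer leans, then back away and leave the wedge in place. Only push the wedge: do not grasp or lift it, do not touch or shift the stand, and leave everything else where it is.

Things in the scene. Friction and masses are not known exactly. Their poses are not given: they have to be found in the camera images.
- gauge_stand: dial gauge stand, loose, 2.4 kg: grey plate 170 x 170 mm, underside 18 and top 40 mm above the feet's plane, column and dial to 205 mm at its far side. Origin: centre of the plate, on the plane of the three good feet's undersides; x to the far side, y left, z up. Shallow domed feet (32 mm across) at x, y = +-65 mm. It leans about 0.075 rad at first, front right corner low; level when z is vertical
- short_foot (a point): lowest point of the short foot, at (-65, -65, +7) mm in the stand's frame, 20 mm inside the plate's edges. It rests on the cupboard top with 2 to 5 N while the stand leans and must come to 7 mm above it. The wedge goes in along the stand's +y
- wedge_shim: dark steel wedge, loose, 0.12 kg, 100 x 36 mm. Origin: centre of its underside; x towards the thin end (toe, x +50 mm, 1.5 mm thick). The top slopes evenly up to 15 mm at x -38 mm; then an upright push tab, 22 mm high, to the rear face at x -50 mm. It starts right of the stand, up to 20 mm off the foot's line and 0.3 rad askew. Its centre of mass is at x -16 mm
- wedge_toe (a point): middle of the wedge's thin front edge, on the underside; starts 25 to 50 mm short of the foot. The stand comes level when the toe is 28 to 35 mm past the foot's lowest point; until then the push is under 7 N. Then the wedge jams, and pushing on (7 to 12 N) only shoves the stand along. The wedge stays where it is left
- parts_jar: small clear jar with black lid, 45 mm across, 56 mm tall, beyond the wedge; origin at the centre of its underside; leave alone
- screwdriver: small screwdriver, 84 mm long, 10 mm thick, lying nearer to the robot than the wedge; origin at the middle of its underside; leave alone
- part_box_a: small grey lidded part box 37 x 44 x 20 mm, in front of the stand; origin at the centre of its underside; leave alone
- caliper: digital caliper, 180 mm long, lying on the left; leave alone
- tape_roll: roll of tape, 94 mm across, 18 mm high, lying left of the stand; leave alone
- flask: flask, 72 mm across and 250 mm tall, at the back right; origin at the centre of its underside; leave alone
- mug_1: white mug, 86 mm tall, on the right; leave alone
- blower: rubber blower bulb, 98 mm tall, on the left; leave alone
Mind the look-alikes: they are no part of the job. Several things look just like the wedge_shim: the one meant starts farthest from the robot's base.

How it is judged:
At the end, for the whole second after the job is handed in: the stand is at rest and level within 0.012 rad, its short foot bears on the wedge (over 0.3 N) within 16 mm of the wedge's centre line, and the wedge lies flat on the cupboard top, at rest (angle between gauge_stand's own z axis and vertical below 0.012 rad and contact force between wedge_shim and gauge_stand above 0.3 N and y of short_foot in the frame of wedge_shim between -0.016 and 0.016 m and angle between wedge_shim's own z axis and vertical below 0.04 rad and height (world z) of wedge_shim below 0.002 m and linear speed of each of gauge_stand, wedge_shim below 0.005 m/s and angular speed of gauge_stand below 0.03 rad/s); the robot touches nothing.
It fails at once if the wedge is lifted or tipped up (height (world z) of wedge_shim above 0.01 m or angle between wedge_shim's own z axis and vertical above 0.2 rad).
It fails at once if the robot touches the stand (over 1 N) (contact force between any of the fingers, the arm and gauge_stand above 1 N).
It fails at once if the stand is shifted by more than 25 mm or tipped (distance of gauge_stand from where it was at the start of the episode above 0.025 m or angle between gauge_stand's own z axis and vertical above 0.2 rad).
It fails at once if a bystander is moved by more than 15 mm (distance of any of parts_jar, screwdriver, part_box_a, caliper, tape_roll, flask, mug_1, blower from where it was at the start of the episode above 0.015 m).
It also fails if it takes over 58 s, if anything falls off the work surface, if the arm or the gripper's body presses on something with over 40 N, if the wrist force passes 120 N, or if a joint passes its speed limit or range.

## Robot

A 7-joint arm with a two-finger parallel gripper is mounted at the origin on a cart in front of the work surface, level with it; the furniture and walls round the work are solid. World frame = base frame: x ahead of the robot, y to its left, z up, the work surface at z = 0. Lengths are in m, angles in rad, forces in N, time in s.
With the tool pointing down it reaches from about 0.4 to 0.9 m from the base axis. Payload 5.5 kg.
Tool frame: the origin (TCP) lies midway between the tips of the shut fingers; the grasp point (between the pads) lies 19 mm behind it (manip.grip_depth is the distance from the TCP to the grasp point, in m); z points along the fingers, y is the line along which they close (so a half turn about z gives the same grasp; the last joint's range is limited). The gripper opens to 92 mm and grips with 3 to 60 N. Pads are 19 mm wide; open, the fingers measure 130 mm over their backs; the gripper's body (75 mm by 190 mm) begins 47 mm behind the grasp point.
Start: joints at [-1.023, 0.501, -0.427, 1.55, 0.221, 1.138, -0.21], TCP at [0.183, 0.624, 0.227] pointing down, gripper open.
Joint ranges: [-2.88, 2.88], [-0.31, 2.03], [-1.54, 1.56], [0.2, 2.42], [-1.41, 4.55], [0.19, 2.02], [-2.57, 2.57]. Speed limits (rad/s): [2.57, 2.57, 3.14, 3.14, 3.14, 3.14, 3.14].

## Interface

Orientations are given as a unit quaternion [x, y, z, w].
In Python, from bench import manip, effector, viewer gives the robot as it stands. Calls block until the motion is done:
- manip.move_pose(position, orientation): joint-space move of the TCP to a pose.
- manip.servo_line(position, ori=None, vel=0.15): straight line of the TCP; ori=None keeps the orientation; vel is the mean speed in m/s.
- manip.movej(angles): joint-space move.
- effector.open_jaws() and effector.close(f_grip=None): open the fingers fully, or close them until they stop; f_grip is the grip in N (None keeps the last).
- manip.sleep(seconds).
- manip.solve_ik(position, orientation): joint angles nearest the present ones, or None.
- viewer.get_image(name): name is "scene" or "side" or "wrist"; returns the picture (400x640x3 uint8, red, green, blue); there is no depth.
- viewer.get_calibration(name): a dict with "vfov" (degrees; the focal length in pixels is half the picture's height over the tangent of half this angle, whatever the lens; pixels are square), "cx", "cy" (the principal point, pixels), "eye" and "attitude" of the camera in the world. Camera axes: x right, y down, z forward; pixel columns grow to the right and rows downward; lengths in m; the calibration is good to about 2 mm. A picture is of the moment at which its call begins: read the wrist's pose just before it. get_calibration takes no time and is no camera call; for the wrist camera it gives the pose at the moment of the call.
A pose or a line that the arm cannot do raises manip.PlanningError and nothing moves.
- manip.hand_in(): hands the job in; it is judged then, once.
Readings, each from a call of its own:
- manip.current_clock(): time.
- manip.current_q(): joint angles.
- manip.current_joint_velocities(): joint speeds.
- manip.current_tau(): joint torques, N m.
- manip.current_tool_pos(): TCP position.
- manip.current_tcp_rot(): TCP orientation.
- manip.current_force(): force on the tool from outside, world axes, zero at the start.
- manip.current_wrist_torque(): the same for the moment, N m.
- manip.current_finger_gap(): finger opening in m.
- manip.current_gripper_force(): force on a finger pad.
Only numpy, scipy, OpenCV 4.12 (cv2) and the standard library are available. Lean on these libraries where they do the work, as an engineer would, in place of code of your own. Each camera call takes 0.05 s, during which the arm holds its last target. There are 200 camera calls.

## Working session

There is one attempt and no reset: what is moved stays moved. The work goes in short steps, each a Python script; the robot and the scene stay as the last script left them, time stands still between calls to the robot, and variables do not carry over. Pictures are saved under pics/ and viewed, at most 10 in all, crops included, and the job is handed in when it is done.

```bash
mkdir -p pics; ls
python3 - <<'E'
from bench import manip, effector, viewer
import cv2
for n in ["scene","side"]:
    im=viewer.get_image(n); cv2.imwrite(f"pics/{n}0.png",im[:,:,::-1]); print(n,viewer.get_calibration(n))
print(manip.current_clock(),manip.current_tcp_rot(),manip.current_tool_pos())
E
```

```text
pics
scene {'vfov': 51.955645200990844, 'cx': 317.4566965473529, 'cy': 197.36267900827417, 'eye': array([ 0.16068817, -0.60710777,  0.9973805 ]), 'attitude': array([ 0.91496577, -0.21981754,  0.08096552, -0.32857643])}
side {'vfov': 56.36707408425149, 'cx': 320.1112437576491, 'cy': 201.33179129271952, 'eye': array([0.56482916, 0.88777296, 0.6702385 ]), 'attitude': array([ 0.00793382,  0.89846607, -0.4387573 , -0.01370439])}
0.1 [ 1.41895845e-01  9.89881227e-01 -8.36324339e-04 -1.59914978e-04] [0.18248407 0.62322897 0.22578589]
```

View pics/scene0.png

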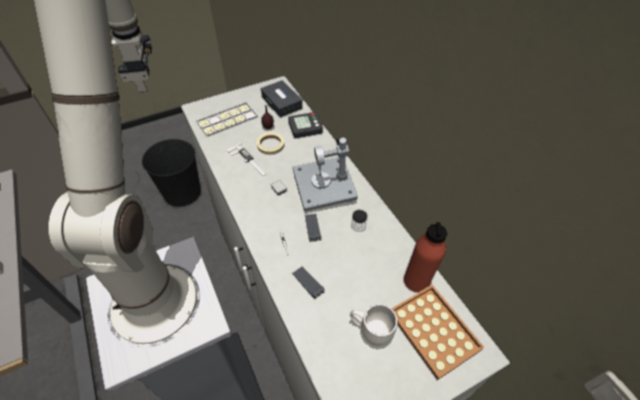

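View pics/side0.png

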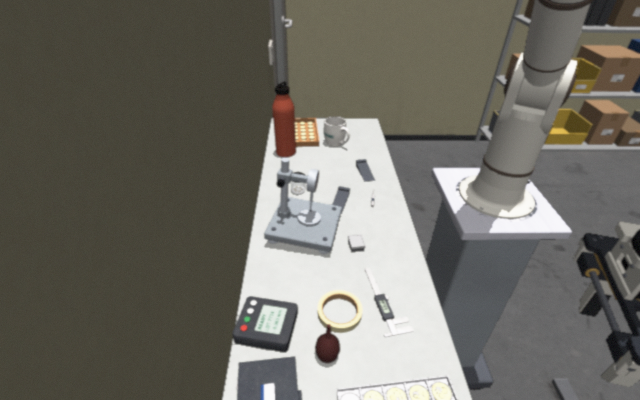

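The scene view shows the wedge near (313,227), its look-alike at (309,281), the screwdriver at (284,243), the jar at (360,220) and the stand plate at (325,183). Next: a helper file and an enlarged crop.

```bash
cat > h.py <<'E'
import numpy as np, cv2
from scipy.spatial.transform import Rotation as R
from bench import manip, effector, viewer
def ray(c,px):
    f=200/np.tan(np.radians(c['vfov'])/2)
    d=np.array([(px[0]-c['cx'])/f,(px[1]-c['cy'])/f,1.]); return R.from_quat(c['attitude']).apply(d)
def on(c,px,z=0.):
    d=ray(c,px); e=np.asarray(c['eye']); return e+d*(z-e[2])/d[2]
def proj(c,p):
    f=200/np.tan(np.radians(c['vfov'])/2)
    q=R.from_quat(c['attitude']).inv().apply(np.atleast_2d(p)-c['eye']); return q[:,:2]/q[:,2:]*f+[c['cx'],c['cy']]
E
python3 - <<'E'
from h import *
c=viewer.get_calibration("scene")
for n,p,z in [("wedge",(313,227),.01),("decoy",(309,281),.01),("screw",(284,243),.005),("jarlid",(360,216),.056),("stand",(325,183),.04),("box",(279,187),.02),("mug",(380,320),.05),("flask",(419,285),0)]:
    print(n,on(c,p,z).round(3))
im=cv2.imread("pics/scene0.png")
cv2.imwrite("pics/crop0.png",cv2.resize(im[140:260,265:385],None,fx=5,fy=5,interpolation=cv2.INTER_CUBIC))
E
```

```text
wedge [0.472 0.023 0.01 ]
decoy [ 0.383 -0.13   0.01 ]
screw [0.374 0.013 0.005]
jarlid [ 0.595 -0.033  0.056]
stand [0.571 0.136 0.04 ]
box [0.443 0.203 0.02 ]
mug [ 0.48 -0.32  0.05]
flask [ 0.643 -0.27   0.   ]
```

View pics/crop0.png

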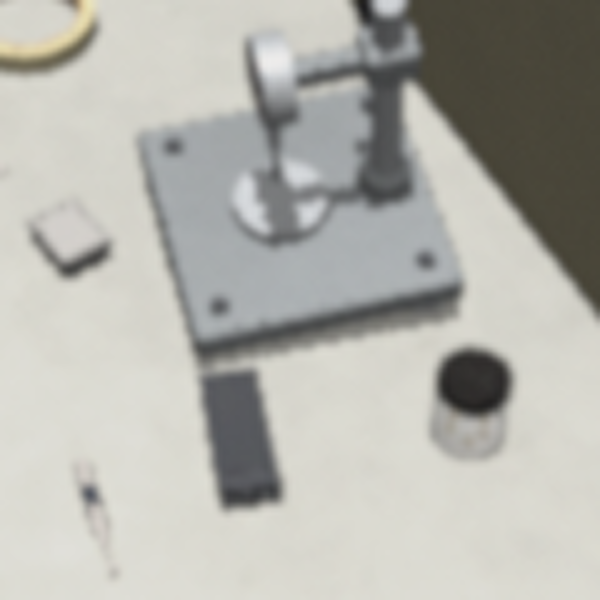

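The crop shows the wedge toe edge at about (203..256, 372), with the tab at (222..282, 490). The bolts sit at (218,305), (425,260) and (173,146). I'll go above the wedge with fingers shut and look through the wrist camera.

Run:
```python
from h import *
c=viewer.get_calibration("scene")
for n,p,z in [("toeL",(203,373),.0015),("toeR",(256,370),.0015),("tabtopL",(221,490),.022),("tabtopR",(282,487),.022),("boltFR",(218,305),.034),("boltBR",(425,260),.036),("boltFL",(173,146),.036)]:
    print(n,on(c,(p[0]/5+265,p[1]/5+140),z).round(4))
effector.close(5)
p=manip.current_tool_pos(); manip.servo_line([p[0],p[1],.34],vel=.2)
best=None
for s in (1,-1):
    q=R.from_matrix(np.array([[0,s,0],[s,0,0],[0,0,-1.]])).as_quat()
    j=manip.solve_ik([.46,-.06,.25],q); print(s,None if j is None else np.round(j,2))
    j2=manip.solve_ik([.46,-.06,.02],q); print(s,None if j2 is None else np.round(j2,2))
```

```text
toeL [0.4756 0.0794 0.0015]
toeR [0.5053 0.0668 0.0015]
tabtopL [ 0.4415 -0.0145  0.022 ]
tabtopR [ 0.4734 -0.0284  0.022 ]
boltFR [0.496  0.0992 0.034 ]
boltBR [0.6245 0.072  0.036 ]
boltFL [0.5279 0.229  0.036 ]
1 [-0.18  0.11  0.27  1.99 -0.03  1.05  0.11]
1 [-0.22  0.5   0.34  2.16 -0.33  0.52  0.37]
-1 [-1.12  0.51  1.55  2.01 -0.56  1.18 -2.48]
-1 [-0.88  1.12  1.35  2.18 -1.3   1.15 -1.96]
```

```bash
cat >> h.py <<'E'
def down(yaw):  # tool x along world y rotated by yaw
    return (R.from_euler('z',yaw)*R.from_matrix([[0,1,0],[1,0,0],[0,0,-1.]])).as_quat()
E
python3 - <<'E'
from h import *
manip.move_pose([.46,-.03,.25],down(-.25))
c=viewer.get_calibration("wrist"); im=viewer.get_image("wrist")
cv2.imwrite("pics/w1.png",im[:,:,::-1]); print(c, manip.current_clock(), manip.current_tool_pos())
print(proj(c,[[.4905,.0731,0],[.496,.099,0],[.4575,-.0215,.022]]))
E
```

```text
{'vfov': 59.93540515253401, 'cx': 323.72033624079177, 'cy': 199.12288123769986, 'eye': array([0.47998618, 0.05014527, 0.40741218]), 'attitude': array([ 0.98050989, -0.12228394, -0.01921804,  0.15257017])} 4.8333 [ 0.46033316 -0.02897979  0.25002917]
[[328.00783457  64.72478424]
 [327.14020064  38.35654489]
 [320.11582498 158.47764676]]
```

View pics/w1.png

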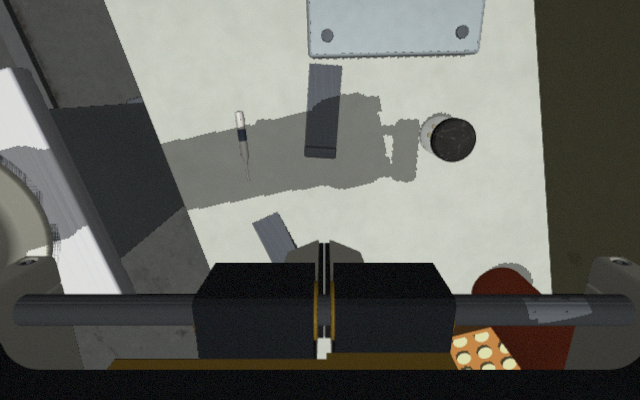

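The wrist view is clear. The wedge toe corners are at (310,64) and (342,66), and its rear bottom is at about (305,157) and (335,158). The right bolts are at (327,36) and (462,32), the jar is at (452,138), and the screwdriver at (242,140) is well clear.

Run:
```python
from h import *
c={'vfov':59.93540515,'cx':323.72033624,'cy':199.12288,'eye':np.array([0.47998618,0.05014527,0.40741218]),'attitude':np.array([0.98050989,-0.12228394,-0.01921804,0.15257017])}
g={n:on(c,p,z) for n,p,z in [("toeL",(310,64.5),.0015),("toeR",(342,66.5),.0015),("rL",(305,157),.02),("rR",(335,158),.02),("fr",(327,36),.033),("br",(462,32),.040),("jar",(453,138),.056)]}
for k,v in g.items(): print(k,v.round(4))
t=(g["toeL"]+g["toeR"])/2; r=(g["rL"]+g["rR"])/2; d=t-r
print("wedge len",np.hypot(*d[:2]),"heading",np.arctan2(-d[0],d[1]),"toe",t,"rear",r)
e=g["br"]-g["fr"]; yaw=np.arctan2(e[1],e[0]); print("stand yaw",yaw,np.hypot(*e[:2]))
f=g["fr"][:2]+R.from_euler('z',yaw).apply([.00175,.00175,0])[:2]; u=np.array([-np.sin(yaw),np.cos(yaw)]); n=np.array([np.cos(yaw),np.sin(yaw)])
print("foot",f,"toe along/lat",(t[:2]-f)@u,(t[:2]-f)@n,"rear",(r[:2]-f)@u,(r[:2]-f)@n)
im=cv2.imread("pics/w1.png")
cv2.imwrite("pics/w1c.png",cv2.resize(im[20:175,280:480],None,fx=4,fy=4,interpolation=cv2.INTER_CUBIC))
```

```text
toeL [0.4714 0.0781 0.0015]
toeR [0.5049 0.0675 0.0015]
rL [ 0.4413 -0.016   0.02  ]
rR [ 0.4738 -0.0255  0.02  ]
fr [0.4951 0.0971 0.033 ]
br [0.6218 0.0677 0.04  ]
jar [ 0.5943 -0.0278  0.056 ]
wedge len 0.09842379689125293 heading -0.3162752094188217 toe [0.48815392 0.07278221 0.0015    ] rear [ 0.45754129 -0.02075982  0.02      ]
stand yaw -0.2282834763161664 0.13004177286234733
foot [0.49718504 0.0984449 ] toe along/lat -0.0270406997015492 -0.0029892015843112105 rear -0.1250837170286243 -0.011638510683508498
```

View pics/w1c.png

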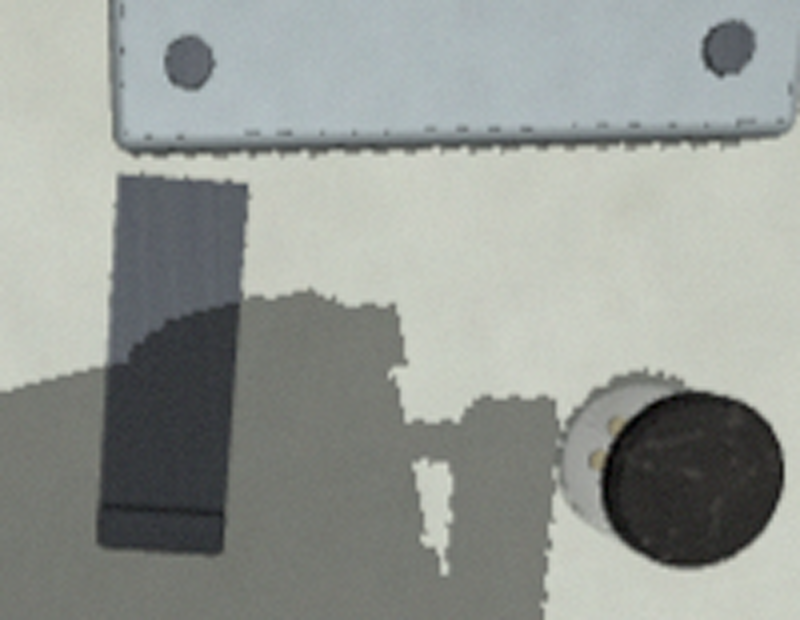

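The wedge's own axis, at heading -0.316, passes within about 1 mm of the foot, so I'll push straight along it. The tool will be tilted back 15° to keep the camera clear of the stand, with both fingertips forming a 38 mm wide pusher.

```bash
cat >> h.py <<'E'
H=-.312; F=np.array([-np.sin(H),np.cos(H),0]); foot=np.array([.4972,.0984,0])
t=np.radians(15); U=np.array([0,0,1.])
x_=np.cos(t)*F+np.sin(t)*U; z_=np.sin(t)*F-np.cos(t)*U
Q=R.from_matrix(np.c_[x_,np.cross(z_,x_),z_]).as_quat()
def at(s,z=.007): return foot+F*s+U*z       # s: TCP distance along the wedge line past the foot
def push(s,vel=.02): manip.servo_line(at(s),Q,vel=vel)
def fwd(f0): return float((np.array(manip.current_force())-f0)@F)
def snap(name):
    c=viewer.get_calibration("wrist"); im=viewer.get_image("wrist"); cv2.imwrite(f"pics/{name}.png",im[:,:,::-1]); return c,im
E
python3 - <<'E'
from h import *
import json
print(manip.current_clock())
manip.move_pose(at(-.163,.10),Q); manip.servo_line(at(-.163),Q,vel=.12); manip.sleep(.2)
f0=np.array(manip.current_force()); json.dump(f0.tolist(),open("f0.json","w")); print("f0",f0,manip.current_tool_pos(),manip.current_clock())
for s in np.arange(-.155,-.115,.003):
    push(s,.03); print(round(s,3),round(fwd(f0),2),end="; ")
c,im=snap("w2"); print(c,manip.current_clock())
E
```

```text
4.8333
f0 [-0.15537125  0.46933796  0.25984917] [ 0.44778987 -0.05685046  0.00769712] 6.625
-0.155 -1.45; -0.152 -0.28; -0.149 -0.72; -0.146 -0.95; -0.143 -0.5; -0.14 -0.59; -0.137 -0.0; -0.134 -1.13; -0.131 -0.46; -0.128 -0.06; -0.125 -0.23; -0.122 -0.59; -0.119 -1.12; -0.116 -2.65; {'vfov': 59.93540515253401, 'cx': 323.72033624079177, 'cy': 199.12288123769986, 'eye': array([0.47298271, 0.02367461, 0.18028624]), 'attitude': array([ 0.98750679, -0.15575952, -0.00375421,  0.02356317])} 10.3417
```

View pics/w2.png

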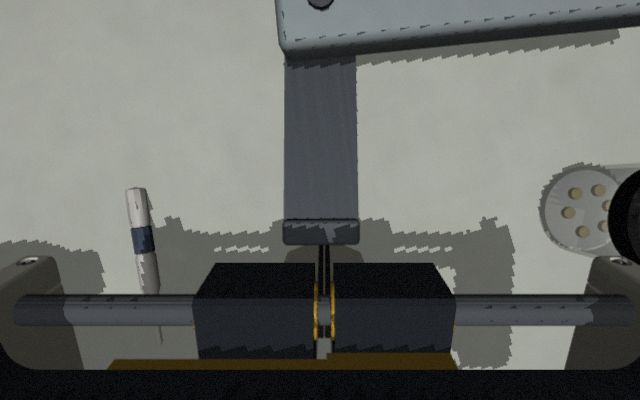

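The wedge is being pushed straight, with its toe just under the plate. The tab's top edge runs from (284,220) to (358,220) and its rear edge is at row ~244. The short foot's bolt is at (320,2).

```bash
cat >> h.py <<'E'
def tab(c,fl,fr,rl,rr):
    P=[on(c,p,.022) for p in (fl,fr,rl,rr)]
    m=((P[0]+P[1])/2+F*.088 + (P[2]+P[3])/2+F*.1)/2
    d=P[1]-P[0]; print("width",np.hypot(*d[:2]),"yaw",np.arctan2(d[1],d[0]),"thick",((P[0]+P[1]-P[2]-P[3])/2)@F,
      "toe s",(m-foot)@F,"lat",(m-foot)@np.array([F[1],-F[0],0]))
E
python3 - <<'E'
from h import *
c={'vfov':59.93540515,'cx':323.72033624,'cy':199.12288,'eye':np.array([0.47298271,0.02367461,0.18028624]),'attitude':np.array([0.98750679,-0.15575952,-0.00375421,0.02356317])}
tab(c,(284,220),(358,220),(285,244),(358,244)); print(on(c,(320,2),.033))
print("tcp", (np.array(manip.current_tool_pos())-foot)@F)
E
```

```text
width 0.03390504043255131 yaw -0.3128761672164037 thick 0.011077400574454324 toe s -0.007225435781967664 lat -0.0012756831735176992
[0.49448267 0.0951708  0.033     ]
tcp -0.11634691445922304
```

The toe is 109 mm ahead of the TCP, as the geometry predicts. I'll push on while watching the force.

Run:
```python
from h import *
import json
f0=np.array(json.load(open("f0.json")))
cmds=list(np.arange(-.112,-.084,.004))+list(np.arange(-.084,-.0795,.0015))
for s in cmds:
    push(s,.02); a=[fwd(f0)]
    for _ in range(3): manip.sleep(.03); a.append(fwd(f0))
    tcp=(np.array(manip.current_tool_pos())-foot)@F
    print("toe",round((tcp+.109)*1000,1),"F",np.round(np.mean(a),2),end="; ")
    if np.mean(a)<-7: print("STOP"); break
c,im=snap("w3"); print(c,manip.current_clock())
s=viewer.get_image("side"); cv2.imwrite("pics/s3.png",s[:,:,::-1])
```

```text
toe -3.8 F -5.75; toe 0.5 F -5.6; toe 4.8 F -4.97; toe 9.0 F -4.97; toe 13.1 F -4.53; toe 17.1 F -4.42; toe 21.0 F -4.52; toe 25.0 F -4.08; toe 26.4 F -4.88; toe 28.0 F -4.54; toe 29.5 F -5.11; {'vfov': 59.93540515253401, 'cx': 323.72033624079177, 'cy': 199.12288123769986, 'eye': array([0.4841118 , 0.05873906, 0.18032021]), 'attitude': array([ 0.98754901, -0.15553262, -0.00392451,  0.02326286])} 15.0417
```

View pics/w3.png

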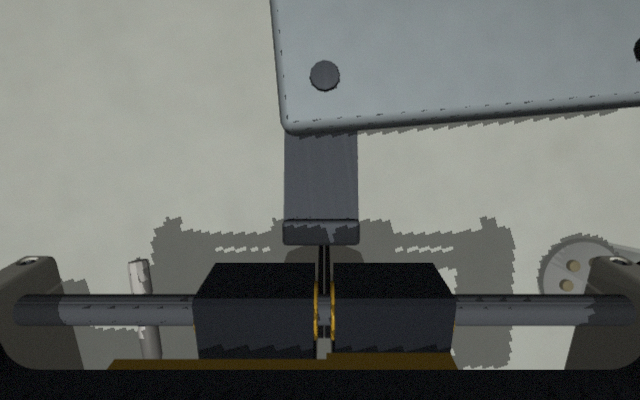

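The wedge sits straight behind the bolt at (325,75), and the tab's front edge is still at row 220. I'll go on in 1 mm steps until the jamming force shows.

Run:
```python
from h import *
import json
c={'vfov':59.93540515,'cx':323.72033624,'cy':199.12288,'eye':np.array([0.4841118,0.05873906,0.18032021]),'attitude':np.array([0.98754901,-0.15553262,-0.00392451,0.02326286])}
for z in (.036,.040):
    b=on(c,(325,75),z); print("bolt",z,b.round(4),"s,lat",(b-foot)@F,(b-foot)@np.array([F[1],-F[0],0]))
tab(c,(284,220),(358,220),(285,244),(358,244))
f0=np.array(json.load(open("f0.json")))
for s in np.arange(-.0785,-.0735,.001):
    push(s,.015); a=[fwd(f0)]
    for _ in range(4): manip.sleep(.03); a.append(fwd(f0))
    tcp=(np.array(manip.current_tool_pos())-foot)@F
    print("toe",round((tcp+.109)*1000,1),"F",np.round(np.mean(a),2),end="; ")
    if np.mean(a)<-6.3: print("STOP"); break
c,im=snap("w4"); print(c,manip.current_clock())
s=viewer.get_image("side"); cv2.imwrite("pics/s4.png",s[:,:,::-1])
# stand motion in side view: plate region flow between initial, s3, s4
g=[cv2.imread(f"pics/{n}.png",0) for n in ("side0","s3","s4")]
def flow(A,B):
    m=np.zeros_like(A); m[160:250,262:345]=255
    p=cv2.goodFeaturesToTrack(A,40,.03,4,mask=m); q,st,_=cv2.calcOpticalFlowPyrLK(A,B,p,None,winSize=(13,13))
    k=st.ravel()==1; return np.c_[p[k,0],(q-p)[k,0]]
for A,B in ((g[0],g[1]),(g[1],g[2])):
    r=flow(A,B); print("flow median by top/bottom", np.median(r[r[:,1]<200,2:],0),np.median(r[r[:,1]>=215,2:],0))
big=np.hstack([cv2.resize(cv2.imread(f"pics/{n}.png")[150:255,255:355],None,fx=4,fy=4,interpolation=cv2.INTER_CUBIC) for n in ("side0","s4")])
cv2.imwrite("pics/cmp.png",big)
```

```text
bolt 0.036 [0.4981 0.1006 0.036 ] s,lat 0.002320632489203611 0.00018703952262535124
bolt 0.04 [0.4977 0.0994 0.04  ] s,lat 0.0010987830247898268 0.00017404251896686155
width 0.03391058191785006 yaw -0.3123775671254667 thick 0.011077989363207252 toe s 0.0296443640644456 lat -0.0015078426045827572
toe 30.5 F -5.09; toe 31.5 F -5.16; toe 32.5 F -4.91; toe 33.4 F -4.97; toe 34.1 F -6.08; toe 34.6 F -6.9; STOP
{'vfov': 59.93540515253401, 'cx': 323.72033624079177, 'cy': 199.12288123769986, 'eye': array([0.48587766, 0.0637058 , 0.18022692]), 'attitude': array([ 0.98746659, -0.15598901, -0.00385887,  0.02371237])} 17.4417
flow median by top/bottom [-3.8740234  1.2580719] [-1.8244019  1.616272 ]
flow median by top/bottom [-0.46635437  0.7580261 ] [-0.1229248  0.2644806]
```

View pics/cmp.png

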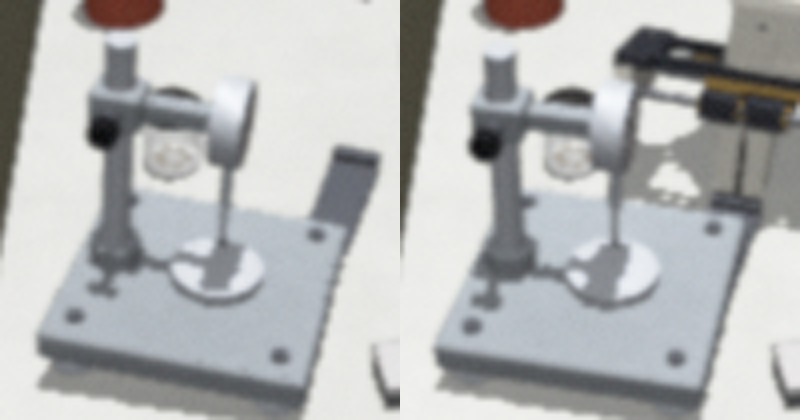

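Compared with the start, the column has swung back upright (clamp from (118,100) to (500,108) in its half), and the plate looks level with the tab close to its edge. Force has just stepped from 5 to 6.9 N. I'll push 2 mm more to confirm the jam, back off, and check the stand.

Run:
```python
from h import *
import json
f0=np.array(json.load(open("f0.json")))
for s in np.arange(-.0725,-.0705,.001):
    push(s,.015); a=[fwd(f0)]
    for _ in range(4): manip.sleep(.03); a.append(fwd(f0))
    tcp=(np.array(manip.current_tool_pos())-foot)@F
    print("toe",round((tcp+.109)*1000,1),"F",np.round(np.mean(a),2),end="; ")
    if np.mean(a)<-9: break
s=viewer.get_image("side"); cv2.imwrite("pics/s5.png",s[:,:,::-1])
manip.servo_line(at(-.10),Q,vel=.05); c,im=snap("w5"); print("F free",fwd(f0))
manip.servo_line(at(-.16),Q,vel=.1); manip.servo_line(at(-.17,.15),Q,vel=.12); manip.sleep(.3)
s=viewer.get_image("side"); cv2.imwrite("pics/s6.png",s[:,:,::-1]); c,im=snap("w6"); print(c,manip.current_clock())
g=[cv2.imread(f"pics/{n}.png",0) for n in ("side0","s3","s4","s5","s6")]
def flow(A,B):
    m=np.zeros_like(A); m[160:250,262:345]=255
    p=cv2.goodFeaturesToTrack(A,60,.03,4,mask=m); q,st,_=cv2.calcOpticalFlowPyrLK(A,B,p,None,winSize=(13,13))
    k=st.ravel()==1; return np.c_[p[k,0],(q-p)[k,0]]
for A,B in zip(g[1:],g[2:]):
    r=flow(A,B); print("flow top/bottom", np.median(r[r[:,1]<200,2:],0),np.median(r[r[:,1]>=215,2:],0))
```

```text
toe 35.2 F -8.8; toe 35.7 F -10.42; F free -1.1379230442949633
{'vfov': 59.93540515253401, 'cx': 323.72033624079177, 'cy': 199.12288123769986, 'eye': array([ 0.45628619, -0.02743518,  0.32301728]), 'attitude': array([ 0.987536  , -0.15560016, -0.00422646,  0.02331063])} 21.5667
flow top/bottom [-0.45133972  0.71917725] [-0.11569214  0.195755  ]
flow top/bottom [-0.10339355  0.05731201] [-0.07745361  0.02554321]
flow top/bottom [13.39476    -0.04502869] [-0.00500488 -0.01493835]
```

View pics/w6.png

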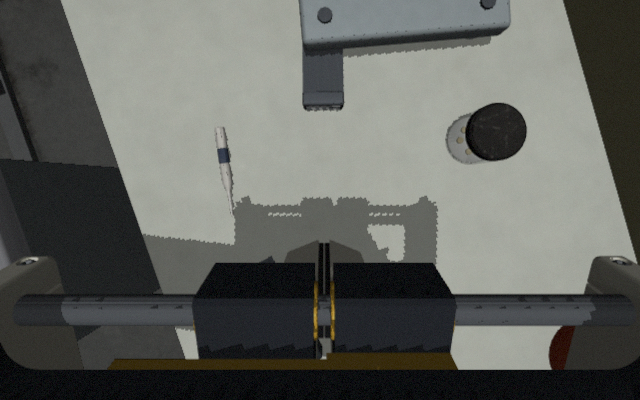

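The force rose to 10.4 N while the stand hardly moved (about 0.1 px), so the wedge is jammed and the stand level. Nothing shifted on release. The wedge sits straight under the foot (tab at (323,100), bolt at (324,15)), the jar and screwdriver look undisturbed, and the robot is clear.

```bash
python3 -c "
from bench import manip
print(manip.hand_in(), manip.current_clock())"
```

```text
the job is handed in; nothing more can be done
the job is handed in; nothing more can be done
```

I pushed the wedge under the short foot until it jammed at about 10 N with the stand looking level (judged from force and camera images, not measured directly), then backed the arm clear and handed the job in; no verdict came back.

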